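Level the milk-sample rack and hold the spirit level down on it

TASK

Swing the raised keeper bar of the milk-sample rack down across the front of the bottles until it clicks fully home in its catch, and only then level the rack: turn the black knob of its screw foot until the bubble of the spirit level lying on the shelf sits centred between the two lines. Finish while holding: press the level down flat on the shelf from above with a steady push of about 10 N, bubble still centred and bar still shut, and keep pressing without letting go. Leave the bottles and everything else on the bench where they stand.

Things in the scene. Friction and masses are not known exactly. Their poses are not given: they have to be found in the camera images.
- shelf_mid (a point): Middle of the top face of the milk-sample rack's steel shelf: 180 mm deep (x, away from the robot), 420 mm long (y, to the robot's left), top 62 mm above the bench; yaw up to 0.2 rad. Axes are the shelf's. It stands on two rubber feet at the +y end and one screw foot at the -y end, which starts 3.5 to 8 mrad low. Three bottles stand on its far half, before a back rail 49 mm high.
- shelf: The same steel shelf as a body. Its origin lies on the bench midway between the two rubber feet, 180 mm along +y from shelf_mid and 62 mm lower; same axes.
- keeper (a joint): Angle (rad) of the keeper bar: 0 = shut (level, stops dead), positive = tip swung up; starts 0.5 to 0.95. It swings in the upright plane along the shelf like a barrier gate and stays where left. In the last 0.05 rad its nose must be pushed past a sprung catch roller, 5 to 10 N near the tip; then it clicks under it and stays.
- keeper_hinge (a point): Hinge axis of the keeper bar (parallel to the shelf's x): 155 mm along +y and 20 mm along +x from shelf_mid, 45 mm above the shelf. Shut, the bar points along the shelf's -y. This point's axes turn with the bar.
- keeper_end (a point): Point on the keeper bar's top face, 235 mm from the hinge: the place to push. Flat steel bar 12 mm wide, 10 mm high (shut, its top is 5 mm above the hinge axis), with a round nose 265 mm from the hinge. The shut nose meets the catch: a 36 mm post with a small roller, up to 56 mm above the shelf, 110 to 135 mm along -y from the shelf's middle.
- knob_top (a point): Centre of the top of the screw foot's black fluted knob: 40 mm across, 26 mm high, top 106 mm above the bench, 18 mm of air below it; near the shelf's -y end (185 mm from its middle), clear for 60 mm around. Takes 0.1 N m. Clockwise from above lifts this end, 6 mm a turn: the bubble runs 4.7 mm towards the knob end per radian. 1.3 to 3 rad clockwise are needed; turning back lowers it.
- level: Spirit level: plain aluminium bar 200 mm long (its y), 26 mm wide, 42 mm high, about 0.35 kg, black end caps, lying loose on the shelf's near half, within 0.1 rad of the shelf's y. Origin: centre of the underside. Its flat tops run from 33 to 100 mm either side of the middle; between them a gap shows the vial. Spread fingers can press both tops at once.
- vial (a point): Top of the vial at its middle, halfway between its two black lines (24 mm apart), 40.5 mm above the level's underside, 1.5 mm below its flat tops. Axes are the level's: y along it, z up. The vial is a yellowish tube 60 mm long, 16 mm thick, along y.
- bubble (a point): Top of the pale bubble in the vial, 18 mm long. It runs to the level's higher end, 1.8 mm per mrad of tilt, and settles in about a second. It starts 6 to 14 mm from the middle towards +y and is centred when it lies between the two lines.
- bottle0: White plastic sample bottle, 42 mm across, 88 mm high, grey cap, standing on the shelf behind the keeper bar; origin at the centre of its underside.
- bottle1: White plastic sample bottle, 42 mm across, 88 mm high, grey cap, standing on the shelf behind the keeper bar; origin at the centre of its underside.
- bottle2: White plastic sample bottle, 42 mm across, 88 mm high, grey cap, standing on the shelf behind the keeper bar; origin at the centre of its underside.
- jack_handle: Black plastic calving-jack handle with a dark steel head, 250 mm long (its x), on the bench to the left; a bystander, origin under its middle.
- shackle: Steel bow shackle, 75 mm, lying on the bench between the robot and the rack; a bystander.
- socket_wrench: Chrome socket wrench, 235 mm long (its x), on the bench to the right; a bystander.
- bowl: White ceramic bowl, 150 mm across, 60 mm high, on the bench to the right; a bystander.
- brush: Grey silicone brush, 200 mm long (its x), on the bench between the robot and the rack; a bystander.
Not all that is in view belongs to the job. What is shaped like the level but brown or yellow is not meant.

How it is judged:
On the way, in this order (a step that is already met when the one before it is completed fails the run):
1. the keeper bar is swung shut, past its catch (value of joint keeper below 0.015 rad), for 0.2 s.
2. with the bar shut, the bubble is centred between the lines (value of joint keeper below 0.015 rad and y of bubble in the frame of vial between -0.003 and 0.003 m), for 0.5 s.
At the end, for the whole second after the job is handed in: Keeper bar shut in its catch (under 0.015 rad); bubble within 3 mm of the vial's middle; shelf level along its length within 0.0025 rad; the fingers press the level on the shelf: over 3 N of fingers on level, 7 to 30 N between level and shelf (its 3 to 4 N of weight included) (all of step 2 and angle between shelf_mid's own y axis and vertical between 1.5683 and 1.5733 rad and contact force between the fingers and level above 3 N and contact force between level and shelf between 7 and 30 N); the arm keeps its last pose, push and grip.
It fails at once if a bottle is tipped or pushed out of its place (over 25 mm) (distance of any of bottle0, bottle1, bottle2 from where it was at the start of the episode above 0.025 m or angle between any of bottle0, bottle1, bottle2's own z axis and vertical above 0.3 rad).
It fails at once if another thing on the bench is shoved away (over 40 mm) (distance of any of jack_handle, shackle, socket_wrench, bowl, brush from where it was at the start of the episode above 0.04 m).
It also fails if it takes over 72 s, if anything falls off the work surface, if the arm or the gripper's body presses on something with over 40 N, if the wrist force passes 120 N, or if a joint passes its speed limit or range.

ROBOT

A 6-joint arm with a two-finger parallel gripper is mounted at the origin on the work surface. World frame = base frame: x ahead of the robot, y to its left, z up, the work surface at z = 0. Lengths are in m, angles in rad, forces in N, time in s.
With the tool pointing down it reaches from about 0.275 to 0.725 m from the base axis. Payload 5.6 kg.
Tool frame: the origin (TCP) lies at the centre of the arm's flange, where the gripper is bolted on; the fingertips stand 173 mm ahead of it and the grasp point (between the pads) lies 155 mm ahead of it; z points along the fingers, y is the line along which they close (so a half turn about z gives the same grasp; the last joint's range is limited). The gripper opens to 85 mm and grips with 20 to 120 N. Pads are 22 mm wide; open, the fingers measure 114 mm over their backs; the gripper's body (76 mm by 85 mm) begins 54 mm behind the grasp point. The pads swing forward as they close: fully open they stand 13 mm farther back than shut.
Start: joints at [1.462, 0.255, 0.108, 0, -1.424, -0.285], TCP at [0.211, 0.508, 0.405] pointing down, gripper open.
Joint ranges: [-2.95, 2.95], [-1.21, 1.97], [-1.09, 1.5], [-2.87, 1.71], [-2.94, -0.07], [-3.05, 3.05]. Speed limits (rad/s): [2.57, 2.57, 3.14, 3.14, 3.14, 3.14].

INTERFACE

Orientations are given as a rotation vector (axis times angle).
In Python, from rig import ctrl gives the robot as it stands. The module is installed in compiled form; this text tells all that it offers.
- The arm moves only by the tool arm_command, never from a script. Its argument "targets" is a list of rows, each an object of numbers: "dx", "dy", "dz": the shift along the tool's x, y, z in m; "ax", "ay", "az": the turn, a rotation vector about the tool's x, y, z in rad; "gripper": the closure, from -1 (fully open) to 1 (shut). In form: [{"dx": .., "dy": .., "dz": .., "ax": .., "ay": .., "az": .., "gripper": ..}, ...]. A call has 1 to 8 rows; each row is the pose to reach, as a shift and turn from the pose commanded when the call began, along the tool's axes at that moment; what a row does not reach only later rows make up. A row lasts 1/8 s, in which the tool goes at most 62.5 mm and 10.7 degrees, less where a joint would pass 70% of its speed; a pose out of reach is approached as far as the arm can. A call with a gripper value outside its range is refused whole. The fingers move at their own pace and stop on an object; "force" is the grip in N (left out, the last holds). Time passes only in rows, so rows that repeat a pose let the fingers close. It gives the time, the measured TCP pose, the force, the opening and the grip force at its end, in the units of the state.
- ctrl.state(): the state, without advancing time (a new reading comes with each control period).
- ctrl.camera(name): name is "scene" or "top"; returns (picture, depth): 420x560x3 uint8, blue, green, red; 420x560 float32, m along the optical axis (not along the pixel's ray), 0 where there is no reading.
- ctrl.get_calibration(name): a dict with "fx", "fy", "cx", "cy" (pixels), "k1" (the pictures are not rectified: a ray, as slopes to the right and down, at radius r is drawn at 1 + k1 r^2 times it, then the intrinsics apply), "extrinsics" (4x4, takes a point from camera to world coordinates). Camera axes: x right, y down, z forward; pixel columns grow to the right and rows downward; lengths in m; the calibration is good to about 2 mm. A picture is of the moment at which its call begins. get_calibration takes no time and is no camera call.
- ctrl.close_job(): hands the job in; it is judged then, once.
Trained networks look in the newest picture that a camera, given by its name, has taken for a name from the list of things; names that differ only in an ending like _2 or _b are one class to them, and where a whole thing is asked for, a point or a joint stands for the part that bears it (a point fixed in the world has none). Each returns a list of dicts, best first, with "score" (0 to 1); they miss things now and then, are a little off and sometimes report something else, mostly with a low value. They report only what shows in the picture. A call takes as long as a camera call. They do not tell look-alikes from the thing itself.
- ctrl.trace(camera, target): "pixels" (420x560 bool, what is visible of it) and "box" ([left, top, right, bottom] in pixels, round what is visible of it).
The state is a dict: "time": time; "joint_positions": joint angles; "qvel": joint speeds; "joint_efforts": joint torques, N m; "eef_pos": TCP position; "tcp_rot": TCP orientation; "force": force on the tool from outside, world axes, zero at the start; "ft_torque": the same for the moment, N m; "grip_width": finger opening in m; "grasp_force": force on a finger pad.
Only numpy, scipy, OpenCV 4.12 (cv2) and the standard library are available. Lean on these libraries where they do the work, as an engineer would, in place of code of your own. Each camera call takes 0.05 s, during which the arm holds its last target. There are 200 camera calls.

## Working session

There is one attempt and no reset: what is moved stays moved. The work goes in short steps, Python scripts to look and compute and a tool call to move; the robot and the scene stay as the last step left them, time stands still between calls to the robot, and variables do not carry over. Pictures are saved under pics/ and viewed, at most 10 in all, crops included, and the job is handed in when it is done.

Besides the shell and the picture viewer there is one more tool, called after ">>>" by a JSON object that holds its "api" and its "payload", one argument or row to a line. arm_command: Moves the arm, as the interface text tells. Its arguments: {"type":"object","properties":{"targets":{"type":"array","items":{"type":"object","properties":{"dx":{"type":"number"},"dy":{"type":"number"},"dz":{"type":"number"},"ax":{"type":"number"},"ay":{"type":"number"},"az":{"type":"number"},"gripper":{"type":"number"}}}},"force":{"type":"number"}},"required":["targets"]}

```bash
mkdir -p pics
cat > h.py <<'E'
import numpy as np, cv2
from rig import ctrl
from scipy.spatial.transform import Rotation as R
def pts(cam, depth, mask):
    c=ctrl.get_calibration(cam); v,u=np.nonzero(mask&(depth>0)); z=depth[v,u]
    s=und(c,u,v)
    P=np.c_[s[:,0]*z,s[:,1]*z,z]; T=np.array(c['extrinsics']); return P@T[:3,:3].T+T[:3,3], u, v
def und(c,u,v):
    d=np.c_[(np.asarray(u)-c['cx'])/c['fx'],(np.asarray(v)-c['cy'])/c['fy']]; s=d.copy()
    for _ in range(10): s=d/(1+c['k1']*(s**2).sum(1,keepdims=True))
    return s
def proj(cam,P):
    c=ctrl.get_calibration(cam);T=np.array(c['extrinsics']);p=(np.atleast_2d(P)-T[:3,3])@T[:3,:3]
    s=p[:,:2]/p[:,2:];s=s*(1+c['k1']*(s**2).sum(1,keepdims=True)); return s*[c['fx'],c['fy']]+[c['cx'],c['cy']]
def ray(cam,u,v,h):
    "point at height h on pixel ray"
    c=ctrl.get_calibration(cam);T=np.array(c['extrinsics']);s=und(c,[u],[v])[0]
    d=T[:3,:3]@np.r_[s,1]; o=T[:3,3]; return o+d*(h-o[2])/d[2]
E
python3 - <<'E'
from h import *
np.set_printoptions(precision=4,suppress=True)
s=ctrl.state(); print({k:np.round(v,4) for k,v in s.items()})
for cam in ('scene','top'):
    im,d=ctrl.camera(cam); cv2.imwrite(f'pics/{cam}0.png',im); np.save(f'{cam}_d.npy',d)
    c=ctrl.get_calibration(cam); print(cam,c['fx'],c['k1'],np.array(c['extrinsics']))
    for n in ('level','shelf','keeper','knob_top','vial','bubble','bottle0','keeper_end'):
        for r in ctrl.trace(cam,n)[:4]:
            m=r['pixels']; P,u,v=pts(cam,d,m)
            print(n,round(r['score'],2),r['box'],m.sum(), np.median(P,0) if len(P) else '', np.percentile(P,[2,98],axis=0).ravel() if len(P) else '')
E
```

```text
{'time': np.float64(0.0), 'joint_positions': array([ 1.4616,  0.2557,  0.107 , -0.0005, -1.4239, -0.2846]), 'qvel': array([ 0.0004,  0.0001, -0.0008,  0.0017,  0.0006,  0.0005]), 'joint_efforts': array([  0.0006, -38.6643,  23.794 ,   5.3653,  -0.0062,  -0.    ]), 'eef_pos': array([0.2109, 0.5078, 0.4038]), 'tcp_rot': array([ 3.079 , -0.6144, -0.0005]), 'force': array([-0.4348, -0.2209, -0.36  ]), 'ft_torque': array([ 0.0025, -0.0234, -0.0394]), 'grasp_force': np.float64(0.0), 'grip_width': np.float64(0.0851)}
scene 417.5655183659463 -0.006898073573740467 [[-0.8959  0.2118 -0.3906  0.9302]
 [ 0.4439  0.4673 -0.7646  0.9258]
 [ 0.0206 -0.8584 -0.5126  0.7232]
 [ 0.      0.      0.      1.    ]]
level 0.82 [293.4, 157.0, 305.3, 190.3] 280 [ 0.2253 -0.2606  0.0378] [ 0.1701 -0.38    0.0055  0.2552 -0.1973  0.0445]
level 0.74 [241.4, 201.9, 280.3, 257.1] 819 [0.5524 0.1142 0.0972] [ 0.5298 -0.0082  0.0638  0.5647  0.1867  0.1051]
level 0.73 [219.7, 232.6, 237.9, 268.9] 582 [0.6649 0.1827 0.1193] [0.6438 0.1551 0.0675 0.6812 0.19   0.1511]
shelf 0.9 [188.5, 157.4, 299.5, 302.4] 4971 [0.62
[... 2115 characters left out ...]
8  0.107 ]
vial 0.61 [134.1, 259.1, 202.7, 280.8] 630 [0.2892 0.3174 0.0405] [0.2597 0.2247 0.0161 0.3208 0.4135 0.0461]
vial 0.61 [340.4, 282.8, 411.2, 316.1] 705 [ 0.2083 -0.2914  0.0397] [ 0.1659 -0.3831 -0.0004  0.251  -0.2015  0.0466]
vial 0.41 [204.2, 137.7, 284.3, 154.8] 299 [0.6185 0.0884 0.1931] [ 0.6084 -0.0061  0.1168  0.6299  0.2074  0.2575]
bottle0 0.76 [239.8, 128.1, 252.5, 153.4] 183 [0.65   0.0949 0.1481] [0.635  0.0781 0.0715 0.6715 0.112  0.154 ]
bottle0 0.71 [267.3, 134.7, 282.5, 154.8] 216 [0.6339 0.0178 0.1227] [ 0.6187 -0.0041  0.0604  0.6804  0.0372  0.2359]
bottle0 0.55 [217.1, 125.1, 231.5, 143.8] 236 [0.6574 0.1651 0.1473] [0.6424 0.1465 0.003  0.7347 0.193  0.1538]
```

```bash
cat > look.py <<'E'
from h import *
import sys
def view(name,ims=None):
    t=ims['top'] if ims else ctrl.camera('top')[0]; s=ims['scene'] if ims else ctrl.camera('scene')[0]
    a=cv2.resize(t[110:215,175:345],(800,494)[:2] if 0 else (510,315),interpolation=cv2.INTER_CUBIC)
    b=cv2.resize(s[145:305,180:300],(225,300),interpolation=cv2.INTER_CUBIC)
    c=cv2.resize(t[165:200,205:295],(720,280),interpolation=cv2.INTER_CUBIC)
    o=np.zeros((600,800,3),np.uint8); o[:315,:510]=a; o[:300,520:745]=b; o[318:598,:720]=c; cv2.imwrite(name,o)
if __name__=='__main__': view(sys.argv[1])
E
python3 - <<'E'
from h import *
from look import view
np.set_printoptions(precision=4,suppress=True)
T=cv2.imread('pics/top0.png');S=cv2.imread('pics/scene0.png')
view('pics/a.png',dict(top=T,scene=S))
P={}
for cam in('top','scene'):
    d=np.load(cam+'_d.npy'); p,u,v=pts(cam,d,np.ones_like(d,bool)); im=dict(top=T,scene=S)[cam][v,u].astype(int)
    # level tops
    def axis(q):
        m=q.mean(0); w=np.linalg.svd(q-m,full_matrices=False)[2][0]; w*=np.sign(w[1]) or 1; t=(q-m)@w; 
        return m+w*(np.percentile(t,1)+np.percentile(t,99))/2,w,np.ptp(np.percentile(t,[1,99])),len(q)
    k=(p[:,0]>.51)&(p[:,0]<.59)&(p[:,1]>-.05)&(p[:,1]<.22)&(p[:,2]>.096)&(p[:,2]<.112)
    print(cam,'level',axis(p[k]))
    k=(p[:,0]>.49)&(p[:,0]<.68)&(p[:,1]>-.16)&(p[:,1]<.3)&(abs(p[:,2]-.062)<.006)
    r=cv2.minAreaRect(p[k][:,:2].astype(np.float32)*1000); print('shelf',r,np.median(p[k][:,2]))
    k=(p[:,0]>.54)&(p[:,0]<.63)&(p[:,1]>-.17)&(p[:,1]<-.07)&(p[:,2]>.098)&(p[:,2]<.114)&(im.max(1)<90)
    if k.sum(): print('knob',p[k].mean(0),p[k].min(0),p[k].max(0),k.sum())
    k=(p[:,0]>.58)&(p[:,0]<.645)&(p[:,1]>-.05)&(p[:,1]<.22)&(p[:,2]>.16)
    print('bar',axis(p[k]))
E
```

```text
top level (array([0.5445, 0.0843, 0.1024]), array([0.0726, 0.9974, 0.004 ]), np.float64(0.19642666208930204), 550)
shelf ((597.560302734375, 59.20344543457031), (419.8912353515625, 182.39224243164062), 85.79475402832031) 0.061149117989570456
knob [ 0.5692 -0.1248  0.1041] [ 0.5541 -0.1413  0.099 ] [ 0.5866 -0.1093  0.1106] 61
bar (array([0.617 , 0.0647, 0.2107]), array([ 0.0589,  0.8274, -0.5586]), np.float64(0.18131861550722764), 284)
scene level (array([0.5464, 0.0876, 0.1019]), array([0.0698, 0.9976, 0.0032]), np.float64(0.1974456343872442), 426)
shelf ((596.8441162109375, 57.537078857421875), (425.3094482421875, 180.28857421875), 86.0350112915039) 0.061467768258957944
knob [ 0.5775 -0.1176  0.1027] [ 0.5627 -0.136   0.0983] [ 0.5927 -0.1046  0.1069] 43
bar (array([0.6186, 0.0666, 0.2099]), array([ 0.0604,  0.8271, -0.5588]), np.float64(0.1775387354523486), 345)
```

View pics/a.png

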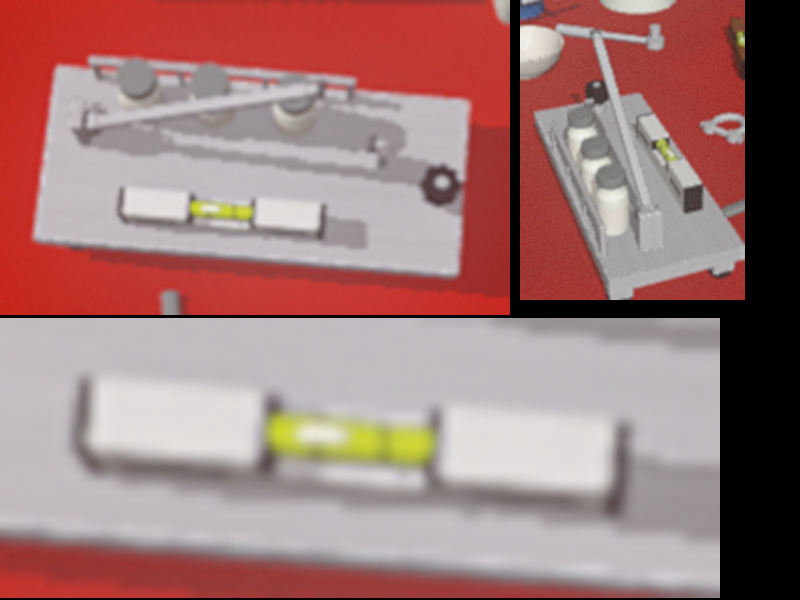

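View pics/top0.png

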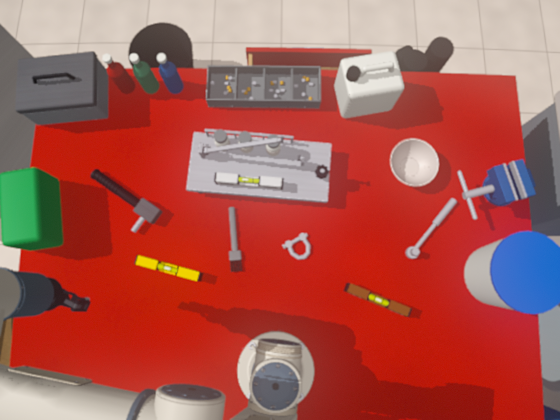

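The pictures show the silver level on the shelf at top pixel (249,182), the knob at (322,171), and the raised bar running from (205,152) to (280,140). Three things could be the level: silver (249,182) on the shelf, yellow (168,268) and brown (378,300) on the bench. Only the silver one fits, and the enlarged crop confirms it. The bubble sits about 10 mm towards +y. The shelf's middle is about (0.597, 0.058), yaw -0.072, and the bar is at about 0.59 rad.

>>> {"api": "arm_command", "payload": {
  "targets": [
    {"dz":-0.036,"dx":0.03,"dy":0.015,"gripper":1},
    {"dx":0.1,"dy":0.05,"dz":-0.036,"az":-0.1,"gripper":1},
    {"dx":0.15,"dy":0.076,"dz":-0.036,"az":-0.2,"gripper":1},
    {"dx":0.2,"dy":0.102,"dz":-0.036,"az":-0.322,"gripper":1},
    {"dx":0.25,"dy":0.127,"dz":-0.036,"az":-0.322,"gripper":1},
    {"dx":0.3,"dy":0.152,"dz":-0.036,"az":-0.322,"gripper":1},
    {"dx":0.35,"dy":0.178,"dz":-0.036,"az":-0.322,"gripper":1},
    {"dx":0.4,"dy":0.203,"dz":-0.036,"az":-0.322,"gripper":1}
  ],
  "force": 30
}}

```text
schema error: expected keys dx, dy, dz, ax, ay, az, gripper
```

>>> {"api": "arm_command", "payload": {
  "targets": [
    {"dx":0.03,"dy":0.015,"dz":-0.036,"ax":0,"ay":0,"az":0,"gripper":1},
    {"dx":0.085,"dy":0.043,"dz":-0.036,"ax":0,"ay":0,"az":-0.1,"gripper":1},
    {"dx":0.14,"dy":0.071,"dz":-0.036,"ax":0,"ay":0,"az":-0.2,"gripper":1},
    {"dx":0.195,"dy":0.099,"dz":-0.036,"ax":0,"ay":0,"az":-0.322,"gripper":1},
    {"dx":0.25,"dy":0.127,"dz":-0.036,"ax":0,"ay":0,"az":-0.322,"gripper":1},
    {"dx":0.3,"dy":0.152,"dz":-0.036,"ax":0,"ay":0,"az":-0.322,"gripper":1},
    {"dx":0.35,"dy":0.178,"dz":-0.036,"ax":0,"ay":0,"az":-0.322,"gripper":1},
    {"dx":0.4,"dy":0.203,"dz":-0.036,"ax":0,"ay":0,"az":-0.322,"gripper":1}
  ],
  "force": 30
}}

```text
time: 1.9
eef_pos: [0.5034, 0.1653, 0.4409]
tcp_rot: [-3.139, 0.113, -0.001]
force: [0.1, 0.5, 0.6]
grip_width: 0.0003
grasp_force: 0.0
```

>>> {"api": "arm_command", "payload": {
  "targets": [
    {"dx":0.04,"dy":0.042,"dz":0,"ax":0,"ay":0,"az":0,"gripper":1},
    {"dx":0.08,"dy":0.084,"dz":0,"ax":0,"ay":0,"az":0,"gripper":1},
    {"dx":0.121,"dy":0.124,"dz":0,"ax":0,"ay":0,"az":0,"gripper":1},
    {"dx":0.121,"dy":0.124,"dz":0,"ax":0,"ay":0,"az":0,"gripper":1},
    {"dx":0.121,"dy":0.124,"dz":0.01,"ax":0,"ay":0,"az":0,"gripper":1}
  ]
}}

```text
time: 2.52
eef_pos: [0.6144, 0.0345, 0.4308]
tcp_rot: [-3.139, 0.114, -0.002]
force: [0.1, 0.0, -0.1]
grip_width: -0.0004
grasp_force: 0.0
```

Run:
```python
from look import *
view('pics/b.png')
s=ctrl.state(); print(s['eef_pos'],s['force'],s['joint_positions'])
```

```text
[0.61358084 0.03550613 0.42936641] [-0.08757194 -0.1881498  -0.35021244] [ 3.11463907e-01  3.83327676e-01  3.51111843e-01 -8.71559118e-04
 -1.54066899e+00  1.18874129e+00]
```

View pics/b.png

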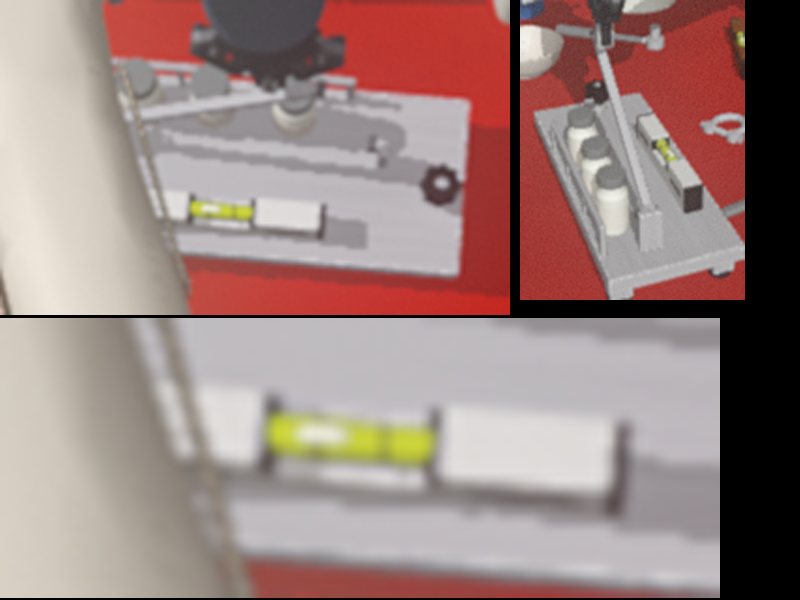

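The scene crop shows the closed fingers right over the bar near its tip, at (605,40). I'll push along the arc.

>>> {"api": "arm_command", "payload": {
  "targets": [
    {"dx":0,"dy":0,"dz":0.014,"ax":0,"ay":0,"az":0,"gripper":1},
    {"dx":0,"dy":0.01,"dz":0.03,"ax":0,"ay":0,"az":0,"gripper":1},
    {"dx":0,"dy":0.017,"dz":0.042,"ax":0,"ay":0,"az":0,"gripper":1},
    {"dx":0,"dy":0.0225,"dz":0.055,"ax":0,"ay":0,"az":0,"gripper":1},
    {"dx":0,"dy":0.029,"dz":0.07,"ax":0,"ay":0,"az":0,"gripper":1},
    {"dx":0,"dy":0.034,"dz":0.085,"ax":0,"ay":0,"az":0,"gripper":1},
    {"dx":0,"dy":0.0375,"dz":0.099,"ax":0,"ay":0,"az":0,"gripper":1},
    {"dx":0,"dy":0.0395,"dz":0.11,"ax":0,"ay":0,"az":0,"gripper":1}
  ]
}}

```text
time: 3.62
eef_pos: [0.6114, -0.0051, 0.3196]
tcp_rot: [3.139, -0.113, -0.001]
force: [-0.3, -0.6, 0.6]
grip_width: -0.0
grasp_force: 0.3
```

>>> {"api": "arm_command", "payload": {
  "targets": [
    {"dx":0,"dy":0.002,"dz":0.01,"ax":0,"ay":0,"az":0,"gripper":1},
    {"dx":0,"dy":0.003,"dz":0.018,"ax":0,"ay":0,"az":0,"gripper":1},
    {"dx":0,"dy":0.003,"dz":0.024,"ax":0,"ay":0,"az":0,"gripper":1},
    {"dx":0,"dy":0.003,"dz":0.028,"ax":0,"ay":0,"az":0,"gripper":1},
    {"dx":0,"dy":0.003,"dz":0.031,"ax":0,"ay":0,"az":0,"gripper":1}
  ]
}}

```text
time: 4.25
eef_pos: [0.6112, -0.0079, 0.2915]
tcp_rot: [3.139, -0.112, 0.002]
force: [-4.9, -0.6, 10.4]
grip_width: -0.0
grasp_force: 5.1
```

>>> {"api": "arm_command", "payload": {
  "targets": [
    {"dx":0,"dy":0,"dz":0.002,"ax":0,"ay":0,"az":0,"gripper":1},
    {"dx":0,"dy":0,"dz":0.004,"ax":0,"ay":0,"az":0,"gripper":1},
    {"dx":0,"dy":0,"dz":0.005,"ax":0,"ay":0,"az":0,"gripper":1},
    {"dx":0,"dy":0,"dz":0.005,"ax":0,"ay":0,"az":0,"gripper":1}
  ]
}}

```text
time: 4.75
eef_pos: [0.6113, -0.0077, 0.2843]
tcp_rot: [-3.139, 0.113, 0.0]
force: [-0.4, -0.1, 0.1]
grip_width: 0.0002
grasp_force: 0.0
```

>>> {"api": "arm_command", "payload": {
  "targets": [
    {"dx":0,"dy":0,"dz":0.002,"ax":0,"ay":0,"az":0,"gripper":1},
    {"dx":0,"dy":0,"dz":0.004,"ax":0,"ay":0,"az":0,"gripper":1},
    {"dx":0,"dy":0,"dz":0.004,"ax":0,"ay":0,"az":0,"gripper":1}
  ]
}}

```text
time: 5.12
eef_pos: [0.6112, -0.0077, 0.2835]
tcp_rot: [3.139, -0.111, 0.004]
force: [-5.9, 1.1, 15.0]
grip_width: 0.0003
grasp_force: 7.3
```

>>> {"api": "arm_command", "payload": {
  "targets": [
    {"dx":0,"dy":0,"dz":-0.02,"ax":0,"ay":0,"az":0,"gripper":0.5},
    {"dx":0,"dy":0.02,"dz":-0.06,"ax":0,"ay":0,"az":0,"gripper":-0.2},
    {"dx":0,"dy":0.06,"dz":-0.06,"ax":0,"ay":0,"az":0,"gripper":-0.41},
    {"dx":-0.01,"dy":0.1,"dz":-0.06,"ax":0,"ay":0,"az":0,"gripper":-0.41},
    {"dx":-0.02,"dy":0.11,"dz":-0.06,"ax":0,"ay":0,"az":0,"gripper":-0.41}
  ]
}}

```text
time: 5.75
eef_pos: [0.5828, -0.1179, 0.3404]
tcp_rot: [3.139, -0.116, -0.001]
force: [0.3, -0.1, 0.7]
grip_width: 0.0602
grasp_force: 0.0
```

Run:
```python
from h import *
np.set_printoptions(precision=4,suppress=True)
print(ctrl.state()['grip_width'],ctrl.state()['eef_pos'])
T=cv2.imread('pics/top0.png');S=cv2.imread('pics/scene0.png')
L=[]
for cam,im,(x0,y0,x1,y1) in(('top',T,(312,160,333,185)),('scene',S,(212,184,232,204))):
    g=im[y0:y1,x0:x1].max(2)<95
    n,l,st,c=cv2.connectedComponentsWithStats(g.astype(np.uint8)); i=1+st[1:,4].argmax()
    print(cam,st[i],c[i]+[x0,y0]); 
    x,y,w,h,_=st[i]
    for hh in(.093,.106): print(hh,ray(cam,*(c[i]+[x0,y0]),hh))
    cal=ctrl.get_calibration(cam);E=np.array(cal['extrinsics']);s=und(cal,[c[i][0]+x0],[c[i][1]+y0])[0]
    d=E[:3,:3]@np.r_[s,1];L.append((E[:3,3],d/np.linalg.norm(d)))
A=sum(np.eye(3)-np.outer(d,d) for o,d in L);b=sum((np.eye(3)-np.outer(d,d))@o for o,d in L)
p=np.linalg.solve(A,b);print('tri',p,[np.linalg.norm(np.cross(p-o,d)) for o,d in L])
# crops
o=np.hstack([cv2.resize(T[158:188,305:340],(350,300),interpolation=cv2.INTER_CUBIC),cv2.resize(S[180:206,205:240],(400,300),interpolation=cv2.INTER_CUBIC)]);cv2.imwrite('pics/k.png',o)
```

```text
0.060159241253371805 [ 0.5828 -0.1179  0.3404]
top [ 4  6 12 12 75] [321.1867 171.9333]
0.093 [ 0.5719 -0.1252  0.093 ]
0.106 [ 0.5683 -0.1239  0.106 ]
scene [ 3  4 12 12 92] [220.7065 194.0761]
0.093 [ 0.5756 -0.1202  0.093 ]
0.106 [ 0.5829 -0.0986  0.106 ]
tri [ 0.5733 -0.1258  0.0894] [np.float64(0.00043814474560243994), np.float64(0.00043814474560255367)]
```

View pics/k.png

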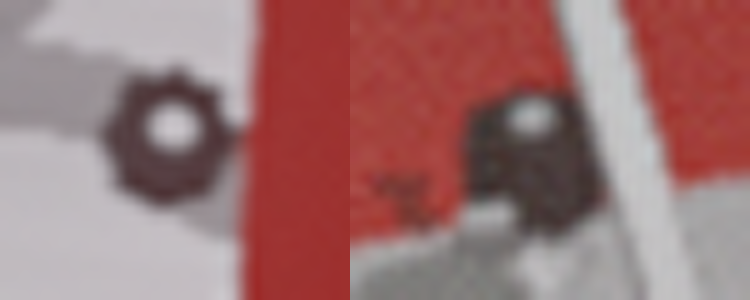

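The crop shows the fluted black knob, its pale hub at top pixel (322,170) and scene pixel (220,190), which triangulates to about (0.5725, -0.1255). I'll descend onto it.

>>> {"api": "arm_command", "payload": {
  "targets": [
    {"dx":-0.01,"dy":0.008,"dz":0.02,"ax":0,"ay":0,"az":0,"gripper":-0.41},
    {"dx":-0.01,"dy":0.008,"dz":0.05,"ax":0,"ay":0,"az":0,"gripper":-0.41},
    {"dx":-0.01,"dy":0.008,"dz":0.075,"ax":0,"ay":0,"az":0,"gripper":-0.41},
    {"dx":-0.01,"dy":0.008,"dz":0.095,"ax":0,"ay":0,"az":0,"gripper":-0.41},
    {"dx":-0.01,"dy":0.008,"dz":0.095,"ax":0,"ay":0,"az":0,"gripper":-0.41}
  ]
}}

```text
time: 6.38
eef_pos: [0.5722, -0.1229, 0.244]
tcp_rot: [-3.139, 0.112, 0.006]
force: [-0.2, -0.1, 0.1]
grip_width: 0.0602
grasp_force: 0.0
```

>>> {"api": "arm_command", "payload": {
  "targets": [
    {"dx":0,"dy":0,"dz":0,"ax":0,"ay":0,"az":0,"gripper":0.1},
    {"dx":0,"dy":0,"dz":0,"ax":0,"ay":0,"az":0,"gripper":0.3},
    {"dx":0,"dy":0,"dz":0,"ax":0,"ay":0,"az":0,"gripper":0.3},
    {"dx":0,"dy":0,"dz":0,"ax":0,"ay":0,"az":0,"gripper":0.3}
  ],
  "force": 40
}}

```text
time: 6.88
eef_pos: [0.5729, -0.1258, 0.2476]
tcp_rot: [3.134, -0.112, 0.002]
force: [-1.3, -12.4, 0.3]
grip_width: 0.0388
grasp_force: 40.9
```

>>> {"api": "arm_command", "payload": {
  "targets": [
    {"dx":0,"dy":0.003,"dz":0,"ax":0,"ay":0,"az":0,"gripper":0.3},
    {"dx":0,"dy":0.003,"dz":0,"ax":0,"ay":0,"az":0,"gripper":0.3}
  ]
}}

```text
time: 7.12
eef_pos: [0.5728, -0.1268, 0.2476]
tcp_rot: [3.139, -0.112, 0.003]
force: [-3.6, -2.2, 6.4]
grip_width: 0.0386
grasp_force: 41.2
```

Run:
```python
from h import *
import look
ims={c:ctrl.camera(c)[0] for c in('top','scene')}
look.view('pics/c.png',ims)
s=ctrl.state();print(s['force'],s['ft_torque'],s['eef_pos'],s['joint_positions'])
```

```text
[-3.99415659 -1.73079306  5.83475014] [-0.8060236   1.08133724  0.04992534] [ 0.5727662  -0.12672008  0.24758772] [ 0.04905668  0.41815372 -0.06995529  0.00152869 -1.08102005  1.44966068]
```

View pics/c.png

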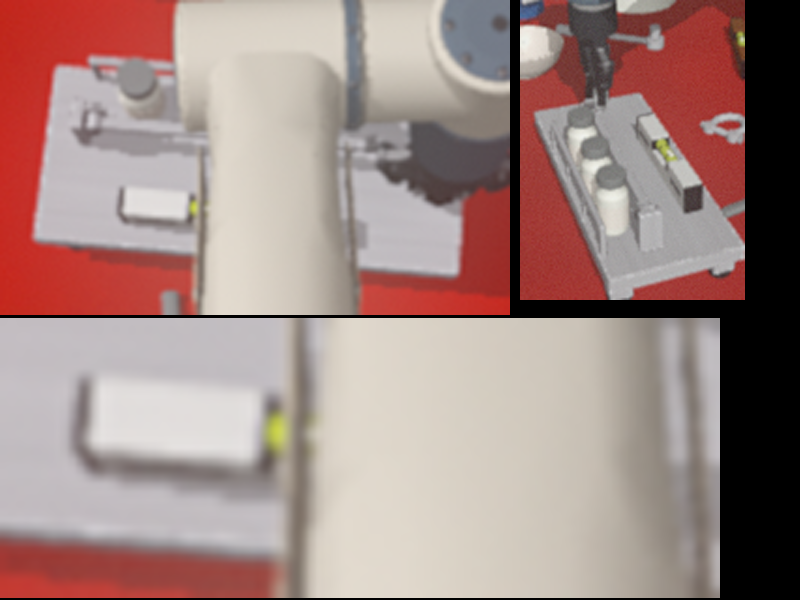

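>>> {"api": "arm_command", "payload": {
  "targets": [
    {"dx":-0.001,"dy":0.0035,"dz":0,"ax":0,"ay":0,"az":0.18,"gripper":0.3},
    {"dx":-0.001,"dy":0.0035,"dz":-0.0005,"ax":0,"ay":0,"az":0.36,"gripper":0.3},
    {"dx":-0.001,"dy":0.0035,"dz":-0.001,"ax":0,"ay":0,"az":0.54,"gripper":0.3},
    {"dx":-0.001,"dy":0.0035,"dz":-0.001,"ax":0,"ay":0,"az":0.72,"gripper":0.3},
    {"dx":-0.001,"dy":0.0035,"dz":-0.001,"ax":0,"ay":0,"az":0.9,"gripper":0.3},
    {"dx":-0.001,"dy":0.0035,"dz":-0.0015,"ax":0,"ay":0,"az":1.08,"gripper":0.3},
    {"dx":-0.001,"dy":0.0035,"dz":-0.0015,"ax":0,"ay":0,"az":1.25,"gripper":0.3},
    {"dx":-0.001,"dy":0.0035,"dz":-0.0015,"ax":0,"ay":0,"az":1.4,"gripper":0.3}
  ]
}}

```text
time: 8.22
eef_pos: [0.572, -0.128, 0.2476]
tcp_rot: [-2.322, 2.112, 0.001]
force: [1.5, 6.0, 0.3]
grip_width: 0.039
grasp_force: 40.7
```

```bash
cat > bub.py <<'E'
from h import *
C=np.array([.5455,.086,.1015]);W=np.array([.072,.9974,0]);N=np.array([.9974,-.072,0])
def prof(cam,im,off=0,st=.001,half=.045):
    t=np.arange(-half,half+1e-9,st); rows=[]
    for n in np.arange(-.006,.0061,.002):
        q=proj(cam,C+off+t[:,None]*W+n*N).astype(np.float32)
        rows.append(cv2.remap(im,q[:,0].reshape(1,-1),q[:,1].reshape(1,-1),cv2.INTER_CUBIC)[0].astype(float))
    return t,np.array(rows)
def meas(cam,im):
    t,r=prof(cam,im); p=r.mean(0); b,g=p[:,0],p[:,1]
    sat=g-b  # yellow: large
    # vial extent: half-level crossings of yellow saturation
    on=np.nonzero(sat>.5*np.percentile(sat,95))[0]; lo,hi=t[on[0]],t[on[-1]]; mid=(lo+hi)/2
    k=(t>lo+.006)&(t<hi-.006); w=np.clip(b[k]-np.median(b[k])-10,0,None); w2=np.clip(b[k]-.5*(b[k].max()+np.median(b[k])),0,None)
    return dict(lo=lo*1e3,hi=hi*1e3,bub=1e3*((t[k]*w).sum()/w.sum()-mid),bub2=1e3*((t[k]*w2).sum()/max(w2.sum(),1e-9)-mid)),np.c_[t*1e3,b,g][::3].round(0)
E
python3 - <<'E'
from bub import *
np.set_printoptions(suppress=True,linewidth=150)
s=ctrl.state();print(s['force'],s['ft_torque'],s['eef_pos'],s['joint_positions'])
for cam in('top','scene'):
    m,p=meas(cam,cv2.imread(f'pics/{cam}0.png'));print(cam,m);print(p.T)
for _ in range(3): im=ctrl.camera('scene')[0]
m,p=meas('scene',im);print(m);print(p.T)
E
```

```text
[1.45929569 6.00789026 0.34406713] [2.01838765 0.15167917 0.14908747] [ 0.57198461 -0.12804524  0.24764098] [ 0.04546148  0.41747767 -0.06915917 -0.00295344 -1.08206582  0.05057466]
top {'lo': np.float64(-28.999999999999986), 'hi': np.float64(29.000000000000068), 'bub': np.float64(9.984889139951994), 'bub2': np.float64(10.031927357937912)}
[[-45. -42. -39. -36. -33. -30. -27. -24. -21. -18. -15. -12.  -9.  -6.  -3.   0.   3.   6.   9.  12.  15.  18.  21.  24.  27.  30.  33.  36.  39.
   42.  45.]
 [220. 220. 222. 215. 174. 104.  80.  88.  90.  92.  95.  93.  91.  87.  87. 112. 149. 167. 170. 168. 165. 140.  96.  71.  61. 108. 186. 217. 220.
  219. 219.]
 [221. 221. 222. 213. 176. 156. 188. 204. 206. 206. 192. 182. 196. 204. 203. 201. 205. 210. 206. 202. 207. 207. 202. 198. 181. 153. 182. 216. 221.
  220. 221.]]
scene {'lo': np.float64(-25.999999999999982), 'hi': np.float64(28.000000000000068), 'bub': np.float64(10.348672019765296), 'bub2': np.float64(10.698861888649656)}
[[-45. -42. -39. -36. -33. -30. -27. -24. -21. -18. -15. -12.  -9.  -6.  -3.   0.   3.   6.   9.  12.  15.  18.  2
[... 302 characters left out ...]
 184. 184. 184. 182. 178. 177. 182. 189. 193. 195.
  195. 195.]]
{'lo': np.float64(-25.999999999999982), 'hi': np.float64(28.000000000000068), 'bub': np.float64(4.30930682132008), 'bub2': np.float64(4.2538619979402705)}
[[-45. -42. -39. -36. -33. -30. -27. -24. -21. -18. -15. -12.  -9.  -6.  -3.   0.   3.   6.   9.  12.  15.  18.  21.  24.  27.  30.  33.  36.  39.
   42.  45.]
 [191. 194. 198. 201. 192. 165. 124.  89.  76.  75.  76.  73.  79.  94. 122. 144. 149. 150. 148. 135. 111.  94.  88.  95. 119. 157. 184. 192. 192.
  192. 192.]
 [195. 197. 200. 202. 194. 178. 164. 160. 166. 169. 162. 150. 149. 161. 178. 188. 191. 190. 184. 172. 165. 169. 174. 177. 180. 186. 193. 195. 195.
  196. 195.]]
```

>>> {"api": "arm_command", "payload": {
  "targets": [
    {"dx":-0.001,"dy":0,"dz":0,"ax":0,"ay":0,"az":0.17,"gripper":0.3},
    {"dx":-0.001,"dy":0,"dz":0,"ax":0,"ay":0,"az":0.34,"gripper":0.3},
    {"dx":-0.001,"dy":0,"dz":-0.0005,"ax":0,"ay":0,"az":0.5,"gripper":0.3},
    {"dx":-0.001,"dy":0,"dz":-0.001,"ax":0,"ay":0,"az":0.65,"gripper":0.3},
    {"dx":-0.001,"dy":0,"dz":-0.001,"ax":0,"ay":0,"az":0.78,"gripper":0.3},
    {"dx":-0.001,"dy":0,"dz":-0.001,"ax":0,"ay":0,"az":0.85,"gripper":0.3},
    {"dx":-0.001,"dy":0,"dz":-0.001,"ax":0,"ay":0,"az":0.85,"gripper":0.3},
    {"dx":-0.001,"dy":0,"dz":-0.001,"ax":0,"ay":0,"az":0.85,"gripper":0.3}
  ]
}}

```text
time: 9.38
eef_pos: [0.5716, -0.1277, 0.2477]
tcp_rot: [-1.253, 2.879, 0.003]
force: [5.1, 3.0, -5.8]
grip_width: 0.0388
grasp_force: 40.9
```

>>> {"api": "arm_command", "payload": {
  "targets": [
    {"dx":0,"dy":0,"dz":0,"ax":0,"ay":0,"az":0,"gripper":0.3},
    {"dx":0,"dy":0,"dz":0,"ax":0,"ay":0,"az":0,"gripper":-0.3},
    {"dx":0,"dy":0,"dz":0,"ax":0,"ay":0,"az":0,"gripper":-0.3},
    {"dx":0,"dy":0,"dz":0,"ax":0,"ay":0,"az":0,"gripper":-0.3},
    {"dx":0,"dy":0,"dz":0,"ax":0,"ay":0,"az":0,"gripper":-0.3},
    {"dx":0,"dy":0,"dz":0,"ax":0,"ay":0,"az":0,"gripper":-0.3},
    {"dx":0,"dy":0,"dz":0,"ax":0,"ay":0,"az":0,"gripper":-0.3}
  ]
}}

```text
time: 10.25
eef_pos: [0.5713, -0.1288, 0.2482]
tcp_rot: [1.252, -2.881, 0.0]
force: [0.2, -0.0, 0.2]
grip_width: 0.0553
grasp_force: 0.0
```

Run:
```python
from bub import *
s=ctrl.state();print(s['force'],s['eef_pos'],s['tcp_rot'],s['grip_width'],s['joint_positions'])
for _ in range(4):
    m,p=meas('scene',ctrl.camera('scene')[0]);print(m)
```

```text
[ 0.23319533 -0.02685952  0.21085359] [ 0.57129062 -0.12876123  0.24818097] [ 1.25205935e+00 -2.88124039e+00  1.16330122e-05] 0.05528365167718555 [ 4.51334168e-02  4.16533114e-01 -7.02896163e-02  3.38858126e-05
 -1.08403126e+00 -7.96072662e-01]
{'lo': np.float64(-26.999999999999982), 'hi': np.float64(28.000000000000068), 'bub': np.float64(-0.16902140037398705), 'bub2': np.float64(-0.29561439801406686)}
{'lo': np.float64(-26.999999999999982), 'hi': np.float64(28.000000000000068), 'bub': np.float64(-0.2558436039099025), 'bub2': np.float64(-0.37947598253275117)}
{'lo': np.float64(-26.999999999999982), 'hi': np.float64(28.000000000000068), 'bub': np.float64(-0.2516949152542376), 'bub2': np.float64(-0.34469696969697056)}
{'lo': np.float64(-26.999999999999982), 'hi': np.float64(28.000000000000068), 'bub': np.float64(-0.17922105713674327), 'bub2': np.float64(-0.22134639965914013)}
```

>>> {"api": "arm_command", "payload": {
  "targets": [
    {"dx":0,"dy":0,"dz":-0.035,"ax":0,"ay":0,"az":0,"gripper":-0.4},
    {"dx":0,"dy":0,"dz":-0.07,"ax":0,"ay":0,"az":0.15,"gripper":-1},
    {"dx":-0.035,"dy":0.0415,"dz":-0.07,"ax":0,"ay":0,"az":0.3,"gripper":-1},
    {"dx":-0.07,"dy":0.083,"dz":-0.07,"ax":0,"ay":0,"az":0.45,"gripper":-1},
    {"dx":-0.105,"dy":0.1245,"dz":-0.07,"ax":0,"ay":0,"az":0.6,"gripper":-1},
    {"dx":-0.1395,"dy":0.1655,"dz":-0.07,"ax":0,"ay":0,"az":0.75,"gripper":-1},
    {"dx":-0.1395,"dy":0.1655,"dz":-0.07,"ax":0,"ay":0,"az":0.892,"gripper":-1},
    {"dx":-0.1395,"dy":0.1655,"dz":-0.07,"ax":0,"ay":0,"az":0.892,"gripper":-1}
  ]
}}

```text
time: 11.45
eef_pos: [0.5454, 0.0867, 0.3182]
tcp_rot: [-0.109, -3.14, 0.0]
force: [0.4, -0.6, -0.1]
grip_width: 0.0855
grasp_force: 0.0
```

Run:
```python
from bub import *
import look
s=ctrl.state();print(s['force'],s['eef_pos'],s['tcp_rot'],s['grip_width'])
ims={c:ctrl.camera(c)[0] for c in('top','scene')}
look.view('pics/d.png',ims)
print(meas('scene',ims['scene'])[0])
```

```text
[ 0.41238366 -0.589813   -0.06739303] [0.54537558 0.08674643 0.31817755] [-1.09446427e-01 -3.13962459e+00  8.85189296e-05] 0.08550562078951704
{'lo': np.float64(-24.999999999999982), 'hi': np.float64(28.000000000000068), 'bub': np.float64(-1.193845105609812), 'bub2': np.float64(-1.2081525462434346)}
```

View pics/d.png

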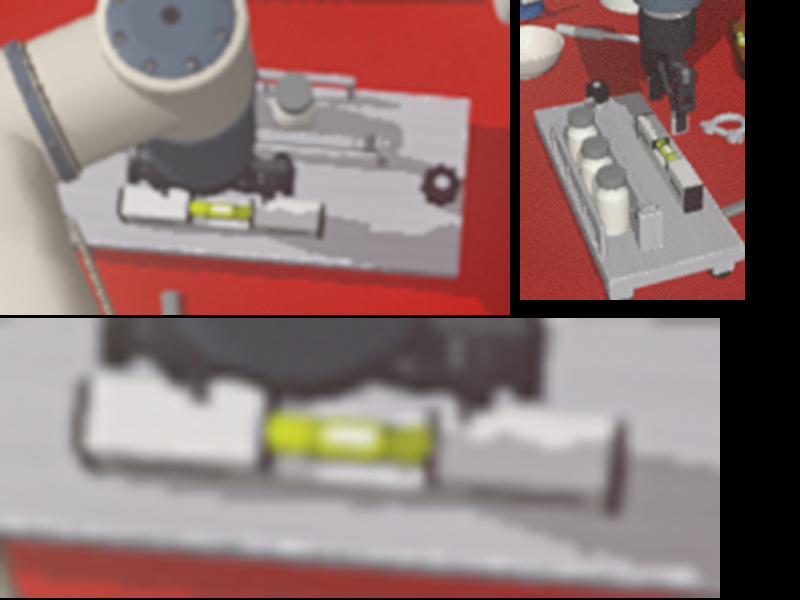

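The enlarged view shows the bubble at about (350,436), midway between the lines at about (320) and (382). The bar lies shut and the fingers are over the level. I'll go down.

>>> {"api": "arm_command", "payload": {
  "targets": [
    {"dx":0,"dy":0,"dz":0.02,"ax":0,"ay":0,"az":0,"gripper":-1},
    {"dx":0,"dy":0,"dz":0.035,"ax":0,"ay":0,"az":0,"gripper":-1},
    {"dx":0,"dy":0,"dz":0.044,"ax":0,"ay":0,"az":0,"gripper":-1},
    {"dx":0,"dy":0,"dz":0.049,"ax":0,"ay":0,"az":0,"gripper":-1},
    {"dx":0,"dy":0,"dz":0.052,"ax":0,"ay":0,"az":0,"gripper":-1},
    {"dx":0,"dy":0,"dz":0.052,"ax":0,"ay":0,"az":0,"gripper":-1}
  ]
}}

```text
time: 12.3
eef_pos: [0.5456, 0.0862, 0.2663]
tcp_rot: [0.113, 3.139, 0.0]
force: [0.1, -0.2, -0.2]
grip_width: 0.0854
grasp_force: 0.0
```

>>> {"api": "arm_command", "payload": {
  "targets": [
    {"dx":0,"dy":0,"dz":0.001,"ax":0,"ay":0,"az":0,"gripper":-1},
    {"dx":0,"dy":0,"dz":0.002,"ax":0,"ay":0,"az":0,"gripper":-1},
    {"dx":0,"dy":0,"dz":0.003,"ax":0,"ay":0,"az":0,"gripper":-1},
    {"dx":0,"dy":0,"dz":0.003,"ax":0,"ay":0,"az":0,"gripper":-1}
  ]
}}

```text
time: 12.8
eef_pos: [0.5455, 0.0862, 0.2643]
tcp_rot: [0.113, 3.138, 0.0]
force: [-2.6, 0.8, 6.9]
grip_width: 0.0855
grasp_force: 3.1
```

>>> {"api": "arm_command", "payload": {
  "targets": [
    {"dx":0,"dy":0,"dz":0.0006,"ax":0,"ay":0,"az":0,"gripper":-1},
    {"dx":0,"dy":0,"dz":0.0006,"ax":0,"ay":0,"az":0,"gripper":-1},
    {"dx":0,"dy":0,"dz":0.0006,"ax":0,"ay":0,"az":0,"gripper":-1},
    {"dx":0,"dy":0,"dz":0.0006,"ax":0,"ay":0,"az":0,"gripper":-1},
    {"dx":0,"dy":0,"dz":0.0006,"ax":0,"ay":0,"az":0,"gripper":-1},
    {"dx":0,"dy":0,"dz":0.0006,"ax":0,"ay":0,"az":0,"gripper":-1}
  ]
}}

```text
time: 13.55
eef_pos: [0.5456, 0.0862, 0.2643]
tcp_rot: [0.113, 3.138, 0.0]
force: [-2.9, 0.4, 9.1]
grip_width: 0.0853
grasp_force: 4.7
```

Run:
```python
from bub import *
import look
s=ctrl.state();print(s['time'],s['force'],s['eef_pos'],s['grasp_force'])
for _ in range(4): ims={c:ctrl.camera(c)[0] for c in('top','scene')}
look.view('pics/e.png',ims)
for c in ims: print(meas(c,ims[c])[0])
print(ctrl.state()['force'])
```

```text
13.55 [-2.93326899  0.39451436  9.11370741] [0.54560291 0.08619525 0.26429543] 4.697104520746507
{'lo': np.float64(-27.999999999999982), 'hi': np.float64(-5.999999999999964), 'bub': np.float64(nan), 'bub2': np.float64(-4.421052631578947)}
{'lo': np.float64(-26.999999999999982), 'hi': np.float64(-8.999999999999966), 'bub': np.float64(nan), 'bub2': np.float64(3.0000000000000027)}
[-3.23525117  0.28992463  8.37398777]bub.py:15: RuntimeWarning: invalid value encountered in scalar divide
  return dict(lo=lo*1e3,hi=hi*1e3,bub=1e3*((t[k]*w).sum()/w.sum()-mid),bub2=1e3*((t[k]*w2).sum()/max(w2.sum(),1e-9)-mid)),np.c_[t*1e3,b,g][::3].round(0)
```

View pics/e.png

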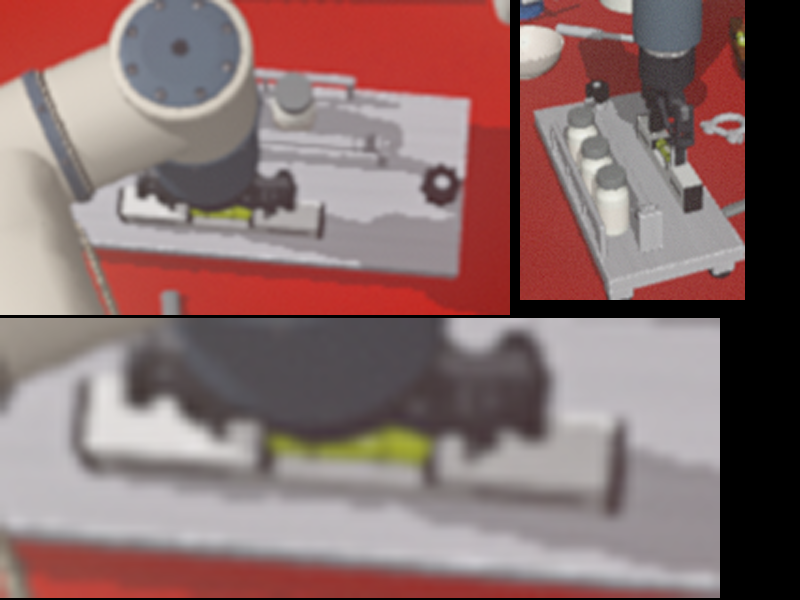

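>>> {"api": "arm_command", "payload": {
  "targets": [
    {"dx":0,"dy":0,"dz":0.0003,"ax":0,"ay":0,"az":0,"gripper":-1},
    {"dx":0,"dy":0,"dz":0.0003,"ax":0,"ay":0,"az":0,"gripper":-1},
    {"dx":0,"dy":0,"dz":0.0003,"ax":0,"ay":0,"az":0,"gripper":-1},
    {"dx":0,"dy":0,"dz":0.0003,"ax":0,"ay":0,"az":0,"gripper":-1}
  ]
}}

```text
time: 14.45
eef_pos: [0.5456, 0.0862, 0.2643]
tcp_rot: [0.112, 3.137, 0.0]
force: [-4.6, 0.4, 10.5]
grip_width: 0.0853
grasp_force: 5.5
```

Run:
```python
from rig import ctrl
s=ctrl.state();print(s['force'],s['grasp_force'])
if 6<s['force'][2]<20: print(ctrl.close_job())
```

```text
[-4.55820927  0.39022014 10.50471072] 5.4929288872517645
the job is handed in; nothing more can be done
None
```

I handed the job in with the keeper bar shut in its catch, the bubble centred in the last clear view before pressing (the gripper hid it after that), and the level held down with about 10.5 N; the hand-in returned no verdict.

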